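# Demould a model car body onto the cleared building board

## Robot

A 6-joint arm with a two-finger parallel gripper is mounted at the origin on the work surface. World frame = base frame: x ahead of the robot, y to its left, z up, the work surface at z = 0. Lengths are in m, angles in rad, forces in N, time in s.
With the tool pointing down it reaches from about 0.325 to 1 m from the base axis. Payload 5.1 kg.
Tool frame: the origin (TCP) lies on the centre line of the jaws, within the pads' length; the fingertips stand 17 mm ahead of it and the grasp point (between the pads) lies 2 mm behind it; z points along the fingers, y is the line along which they close (so a half turn about z gives the same grasp; the last joint's range is limited). The gripper opens to 85 mm and grips with 20 to 120 N. Pads are 22 mm wide; open, the fingers measure 114 mm over their backs; the gripper's body (76 mm by 85 mm) begins 54 mm behind the grasp point. The pads swing forward as they close: fully open they stand 13 mm farther back than shut.
Start: joints at [-1.313, 0.124, 1.65, -0, 1.367, -0.083], TCP at [0.217, -0.613, 0.248] pointing down, gripper open.
Joint ranges: [-2.61, 2.61], [-1.02, 2.33], [0.03, 2.71], [-1.35, 4.49], [0.32, 2.68], [-2.91, 2.91]. Speed limits (rad/s): [2.57, 2.57, 3.14, 3.14, 3.14, 3.14].

## Interface

Orientations are given as a 3x3 rotation matrix whose columns are the frame's x, y, z axes.
In Python, from station import env, optics gives the robot as it stands.
- The arm moves only by the tool drive_tool, never from a script. Its argument "targets" is a list of rows, each an object with "linear": the shift along the world's x, y, z in units of 40 mm (1.0 is 40 mm), a list of three; "twist": the turn, a rotation vector about the world's x, y, z in units of 5 degrees (1.0 is 5 degrees), a list of three. In form: [{"linear": [dx, dy, dz], "twist": [wx, wy, wz]}, ...]. A call has exactly 10 rows; each row is the pose to reach, as a shift and turn from the pose commanded when the call began; what a row does not reach only later rows make up. A row lasts 1/8 s, in which the tool goes at most 62.5 mm and 10.7 degrees, less where a joint would pass 70% of its speed; a pose out of reach is approached as far as the arm can. A call with a gripper value outside its range is refused whole. "claw" is the opening, from -1 (shut) to 1 (fully open), set as the call begins (left out, the last holds). The fingers move at their own pace and stop on an object; the grip force is fixed at half the most. Time passes only in rows, so rows that repeat a pose let the fingers close, or fill a call up. It gives the time, the measured TCP pose, the force, the opening and the grip force at its end, in the units of the state.
- env.get_obs(): the state, without advancing time (a new reading comes with each control period).
- optics.capture(name): name is "scene" or "top"; returns the picture (400x640x3 uint8, blue, green, red); there is no depth.
- optics.calibration(name): a dict with "intrinsics" (3x3 intrinsics, pixels), "k1" (the pictures are not rectified: a ray, as slopes to the right and down, at radius r is drawn at 1 + k1 r^2 times it, then the intrinsics apply), "R" (3x3) and "t" (3): a world point X has camera coordinates R X + t. Camera axes: x right, y down, z forward; pixel columns grow to the right and rows downward; lengths in m; the calibration is good to about 2 mm. A picture is of the moment at which its call begins. calibration takes no time and is no camera call.
- env.job_done(): hands the job in; it is judged then, once.
The state is a dict: "t": time; "joint_positions": joint angles; "qvel": joint speeds; "joint_efforts": joint torques, N m; "eef_pos": TCP position; "tool_rot": TCP orientation; "ft_force": force on the tool from outside, world axes, zero at the start; "moment": the same for the moment, N m; "opening": opening from 0.0 (shut) to 1.0 (fully open); "finger_force": force on a finger pad.
Only numpy, scipy, OpenCV 4.12 (cv2) and the standard library are available. Lean on these libraries where they do the work, as an engineer would, in place of code of your own. Each camera call takes 0.05 s, during which the arm holds its last target. There are 200 camera calls.

## Task

First clear the two resin offcuts off the wooden building board into the cardboard scrap carton. Then lift the cast car body straight up out of its aluminium mould half and set it down, without dropping it, on the middle of the board: upright, squarely along the board, with its nose towards the end that has the stop strip. Leave both mould halves and everything else on the table where they are.

Things in the scene. Friction and masses are not known exactly. Their poses are not given: they have to be found in the camera images.
- car: Casting: beige-grey resin racing-car body, 110 long (x, nose +x) x 44 (y) x 35 mm high, about 0.1 kg, balanced near its origin (centre of underside). Upright flanks 20 mm high, 44 mm apart, from tail to x +25 mm; low sloping nose ahead; cabin 34 mm wide; wing at tail. Lies loose, right way up, in the lower mould half, x along the mould's x. Grip across the flanks at x 0, through the finger gaps.
- car_nose (a point): Front end of the car's nose, 55 mm ahead (+x) of the car's origin, 6 mm above its underside.
- mould: Lower mould half: loose aluminium block 160 (x) x 100 (y) x 34 mm, 1.2 kg, origin centre of underside. Cavity 114 x 48 mm, 16 mm deep (floor 18 mm above the table), 2 mm round the car. Centred finger gaps 50 mm wide (x), as deep as the cavity, cut right through both long walls. Two 6 mm high dowels on diagonal corners. May lie on the +y or the -y side.
- top_half: The other, empty mould half, lying cavity up on the other side of the table: same block, cavity and gaps, no dowels. Not needed; leave it where it is.
- board: Building board fixed to the table: pale wood, 220 (x) x 100 (y) x 15 mm, origin at the centre of its underside. A stop strip 15 mm wide and 10 mm high stands across its +x end (x 95 to 110 mm).
- board_mid (a point): Middle of the board's upper face, 15 mm above the table; axes as the board's.
- carton: Scrap carton fixed to the table near the robot: open cardboard box 130 x 130 mm, 55 mm high, walls 4 mm, origin at the centre of its underside.
- plug: Resin offcut on the board, pouring plug: upright tapered stub, 26 mm across at the foot, 20 mm at the top, 24 mm high, 15 g. Origin: centre of the foot, z along its axis.
- plug_center (a point): Centre of the plug, 12 mm above its foot.
- runner: Resin offcut on the board, piece of runner: bar 40 (x) x 14 (y) x 14 mm (z) with an upright stub 12 mm across and 12 mm high on its top, centred 13 mm towards -x. Origin: centre of the bar's underside. 15 g.
- runner_center (a point): Centre of the runner's bar, 7 mm above its underside.
- mug: Bystander: white mug, 80 mm across, 90 mm high. Origin at the centre of its underside.
- jar_a: Bystander: small glass paint jar, 36 mm across, 50 mm high, black cap. Origin at the centre of its underside.
- jar_b: Bystander: small glass paint jar, 36 mm across, 50 mm high, white cap. Origin at the centre of its underside.
- pot: Bystander: tiny glass pot with a black cap, 24 mm across, 30 mm high, standing between the carton and a mould half. Origin at the centre of its underside.
- tyre: Bystander: small black rubber model tyre lying flat, 26 mm across, 12 mm high, between the carton and a mould half. Origin at the centre of its underside.
- tyre_b: Bystander: second small rubber model tyre, lying flat beyond the mould half on the +y side. Origin at the centre of its underside.
- screwdriver: Bystander: screwdriver lying on the table beyond the board. Origin at the middle of its underside.
- pen: Bystander: black pen lying on the table beyond the mould half on the -y side. Origin at the middle of its underside.

How it is judged:
On the way, in this order (a step that is already met when the one before it is completed fails the run):
1. both offcuts lie in the scrap carton (x of plug_center in the frame of carton between -0.062 and 0.062 m and y of plug_center in the frame of carton between -0.062 and 0.062 m and z of plug_center in the frame of carton between 0 and 0.05 m and x of runner_center in the frame of carton between -0.062 and 0.062 m and y of runner_center in the frame of carton between -0.062 and 0.062 m and z of runner_center in the frame of carton between 0 and 0.05 m), for 0.2 s.
2. the car body is held clear above the mould cavity (z of car in the frame of mould above 0.045 m and contact force between the fingers and car above 0.5 N), for 0.1 s.
At the end, for the whole second after the job is handed in: Both offcuts lie in the carton. The car body rests released on the board, upright (0.1 rad): origin within 25 mm along and 20 mm across of the board's middle, within 4 mm of its face, lengthwise within 0.2 rad, nose towards the stop strip (all of step 1 and x of car in the frame of board_mid between -0.025 and 0.025 m and y of car in the frame of board_mid between -0.02 and 0.02 m and z of car in the frame of board_mid between -0.003 and 0.004 m and angle between the x axis of car and the x axis of board, either way round below 0.2 rad and x of car_nose in the frame of board_mid above 0.02 m and angle between car's own z axis and vertical below 0.1 rad and linear speed of car below 0.02 m/s and linear speed of each of plug, runner below 0.05 m/s and contact force between the fingers and car below 0.05 N); the robot touches nothing.
It fails at once if a mould half is dragged more than 20 mm or tipped more than 0.15 rad (distance of any of mould, top_half from where it was at the start of the episode above 0.02 m or angle between any of mould, top_half's own z axis and vertical above 0.15 rad).
It fails at once if the car body falls or is thrown (over 0.45 m/s, a drop of some 10 mm, while not held by the fingers) (linear speed of car above 0.45 m/s and contact force between the fingers and car below 0.01 N).
It fails at once if a bystander is moved more than 30 mm (distance of any of mug, jar_a, jar_b, pot, tyre, screwdriver, pen, tyre_b from where it was at the start of the episode above 0.03 m).
It also fails if it takes over 70 s, if anything falls off the work surface, if the arm or the gripper's body presses on something with over 40 N, if the wrist force passes 120 N, or if a joint passes its speed limit or range.

## Working session

There is one attempt and no reset: what is moved stays moved. The work goes in short steps, Python scripts to look and compute and a tool call to move; the robot and the scene stay as the last step left them, time stands still between calls to the robot, and variables do not carry over. Pictures are saved under pics/ and viewed, at most 11 in all, crops included, and the job is handed in when it is done.

Besides the shell and the picture viewer there is one more tool, called after "Emit:" by a JSON object that holds its "fn" and its "kwargs". drive_tool: Moves the arm, as the interface text tells. Its arguments: {"type":"object","properties":{"targets":{"type":"array","items":{"type":"object","properties":{"linear":{"type":"array","items":{"type":"number"}},"twist":{"type":"array","items":{"type":"number"}}}}},"claw":{"type":"number"}},"required":["targets"]}

```bash
mkdir -p pics; ls; cat > h.py <<'E'
import numpy as np, cv2
from station import env, optics
def px2w(name,uv,z):
    c=optics.calibration(name);K=np.array(c["intrinsics"]);k1=c["k1"];R=np.array(c["R"]);t=np.array(c["t"])
    uv=np.atleast_2d(np.array(uv,float));z=np.broadcast_to(z,len(uv))
    p=cv2.undistortPoints(uv[:,None],K,np.array([k1,0,0,0.]),None,None).reshape(-1,2)
    o=-R.T@t;d=np.c_[p,np.ones(len(p))]@R
    return o+d*((z-o[2])/d[:,2])[:,None]
def w2px(name,X):
    c=optics.calibration(name);X=np.atleast_2d(np.array(X,float))
    return cv2.projectPoints(X,cv2.Rodrigues(np.array(c["R"]))[0],np.array(c["t"],float),np.array(c["intrinsics"]),np.array([c["k1"],0,0,0.]))[0].reshape(-1,2)
E
python3 - <<'E'
from h import *
np.set_printoptions(precision=3,suppress=True)
for n in ("scene","top"):
    im=optics.capture(n);cv2.imwrite(f"pics/{n}0.png",im)
    c=optics.calibration(n);print(n,c, -np.array(c["R"]).T@c["t"])
o=env.get_obs();print(o)
E
```

```text
pics
scene {'intrinsics': array([[406.564,   0.   , 320.799],
       [  0.   , 406.564, 193.618],
       [  0.   ,   0.   ,   1.   ]]), 'k1': -0.02746776387228432, 'R': array([[ 0.896,  0.444, -0.014],
       [ 0.277, -0.582, -0.764],
       [-0.347,  0.681, -0.645]]), 't': array([-0.567, -0.12 ,  1.364])} [ 1.015 -0.747  0.78 ]
top {'intrinsics': array([[457.842,   0.   , 318.209],
       [  0.   , 457.842, 202.887],
       [  0.   ,   0.   ,   1.   ]]), 'k1': -0.010445341074132595, 'R': array([[-0.015, -1.   , -0.011],
       [-0.982,  0.017, -0.187],
       [ 0.187,  0.008, -0.982]]), 't': array([0.012, 0.623, 1.155])} [ 0.396 -0.008  1.251]
{'t': 0.1, 'joint_positions': array([-1.313,  0.124,  1.652, -0.   ,  1.368, -0.083]), 'qvel': array([-0.   ,  0.   , -0.004,  0.001, -0.   ,  0.002]), 'joint_efforts': array([  0.001, -42.493, -36.665,  -0.   ,   0.004,  -0.   ]), 'eef_pos': array([ 0.217, -0.612,  0.247]), 'tool_rot': array([[ 0.942,  0.334, -0.   ],
       [ 0.334, -0.942,  0.002],
       [ 0.   , -0.002, -1.   ]]), 'ft_force': array([-0.948,  0.882, -0.762]), 'moment': array([ 0.007, -0.019, -0.015]), 'finger_force': 0.0, 'opening': 1.0022938782044668}
```

View pics/top0.png

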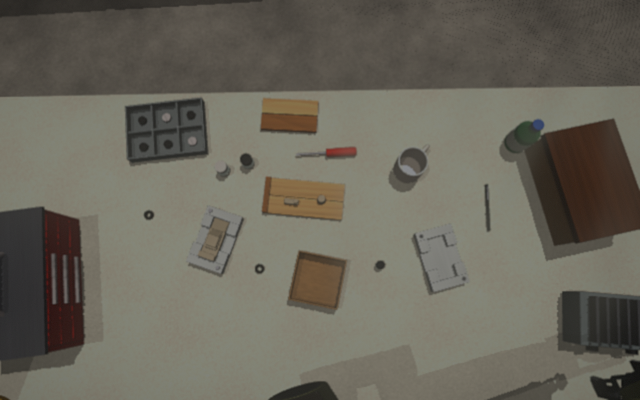

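View pics/scene0.png

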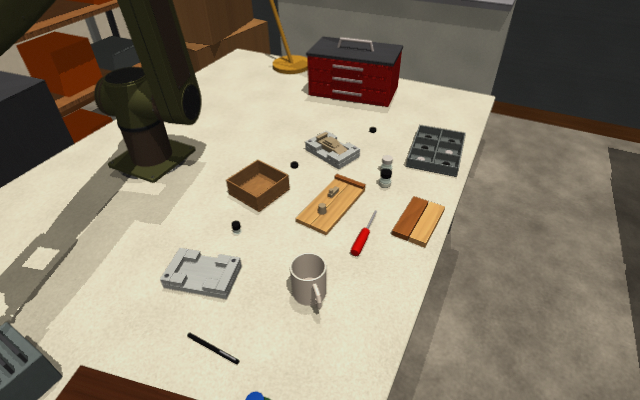

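The top view shows the mould with the car at about (215,240), the board at (305,198) with its stop strip at the left end, the carton at (318,280), the plug at (321,200) and the runner at (291,201). I'll enlarge both areas.

```bash
python3 - <<'E'
import cv2
im=cv2.imread("pics/top0.png")
cv2.imwrite("pics/t1.png",cv2.resize(im[195:285,180:280],None,fx=6,fy=6,interpolation=cv2.INTER_CUBIC))
cv2.imwrite("pics/t2.png",cv2.resize(im[170:230,255:355],None,fx=8,fy=8,interpolation=cv2.INTER_CUBIC))
E
```

```text
(no output)
```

View pics/t1.png

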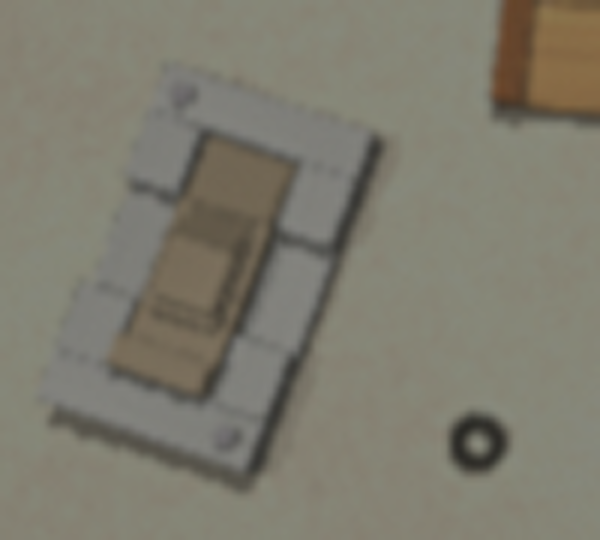

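View pics/t2.png

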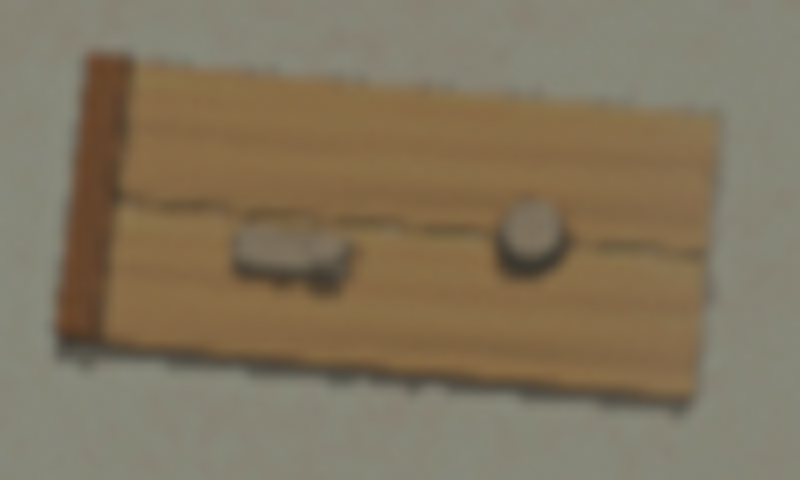

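Crop t1 shows the car with its cabin and rear at the lower left and a flat, low end at the top right. The mould corners are at crop pixels (165,65), (383,135), (250,474) and (40,403). In t2 the runner bar lies left of its stub (stub at 328,243) and the plug top is at (531,228). Next I'll calculate positions and confirm the nose direction in the scene view.

```bash
python3 - <<'E'
from h import *
np.set_printoptions(precision=4,suppress=True)
f=lambda uv,s,o:(np.array(uv,float)+.5)/s-.5+np.array(o)
T1=lambda uv:f(uv,6,(180,195)); T2=lambda uv:f(uv,8,(255,170))
m=px2w("top",T1([(165,65),(383,135),(250,474),(40,403)]),.034);print("mould",m[:,:2],m.mean(0))
for n,a in (("m long",m[0]-m[3]),("m long2",m[1]-m[2]),("m short",m[1]-m[0]),("short2",m[2]-m[3])):print(n,np.hypot(*a[:2]),np.degrees(np.arctan2(a[1],a[0])))
b=px2w("top",T2([(90,52),(58,340),(693,397),(718,108)]),[.025,.025,.015,.015]);print("board",b[:,:2],b.mean(0))
for a in (b[0]-b[3],b[1]-b[2],b[0]-b[1],b[3]-b[2]):print(np.hypot(*a[:2]),np.degrees(np.arctan2(a[1],a[0])))
print("plug",px2w("top",T2([(531,228)]),.039))
r=px2w("top",T2([(237,224),(233,275),(315,228),(330,245)]),[.029,.029,.029,.041]);print("runner TL,BL,barTR-ish,stub",r)
c=px2w("top",[(297,252),(347,257),(337,307),(289,298)],.055);print("carton",c,c.mean(0))
for n,p,z in (("pot",(380,263),.03),("tyre",(259.5,268),.012),("jarw",(222,168),.05),("jarb",(246,159),.05),("mug",(411,163),.09)):print(n,px2w("top",[p],z))
im=cv2.imread("pics/scene0.png")
a=cv2.resize(im[125:170,300:365],None,fx=9,fy=9,interpolation=cv2.INTER_CUBIC)
b=cv2.resize(im[172:237,295:370],None,fx=9,fy=9,interpolation=cv2.INTER_CUBIC)
cv2.imwrite("pics/s1.png",a)
E
```

```text
mould [[0.6258 0.3039]
 [0.5921 0.2045]
 [0.4422 0.2608]
 [0.4746 0.3547]] [0.5337 0.281  0.034 ]
m long 0.15949634016593744 -18.5969463710746
m long2 0.16012421650630457 -20.567868112206046
m short 0.10487775499925359 -108.7205275016865
short2 0.0993733738996279 -109.03477474921237
board [[ 0.7073  0.146 ]
 [ 0.6066  0.1562]
 [ 0.585  -0.0596]
 [ 0.686  -0.0707]] [0.6462 0.043  0.02  ]
0.2176713422007201 84.39712027432354
0.21683689646702364 84.28218319424725
0.10118425537243364 -5.794730541838133
0.10162544706407586 -6.264613171329015
plug [[ 0.6399 -0.0053  0.039 ]]
runner TL,BL,barTR-ish,stub [[0.645  0.0949 0.029 ]
 [0.6273 0.0962 0.029 ]
 [0.6431 0.0683 0.029 ]
 [0.6348 0.0625 0.041 ]]
carton [[ 0.4942  0.0594  0.055 ]
 [ 0.4792 -0.0706  0.055 ]
 [ 0.3527 -0.0418  0.055 ]
 [ 0.3769  0.0806  0.055 ]] [0.4258 0.0069 0.055 ]
pot [[ 0.4638 -0.1588  0.03  ]]
tyre [[0.4564 0.1629 0.012 ]]
jarw [[0.7256 0.2623 0.05  ]]
jarb [[0.7498 0.1973 0.05  ]]
mug [[ 0.7193 -0.2429  0.09  ]]
```

View pics/s1.png

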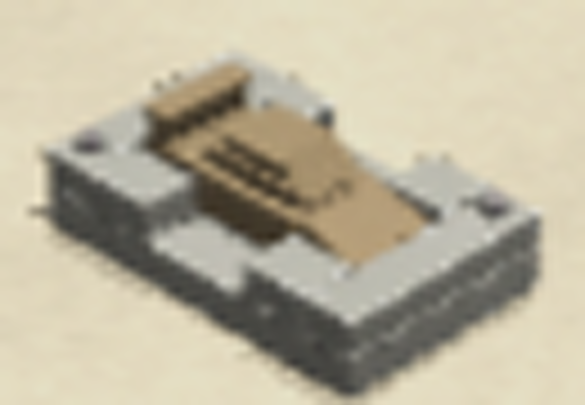

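The s1 crop confirms it: the wing is at the upper left and the low nose at the lower right, so the car's nose points to world +x,-y at about -19°. I'll start with the runner at about (0.637, 0.075), with the jaws closing along the board's width.

Emit:
{"fn": "drive_tool", "kwargs": {"targets": [{"linear": [10.5, 17.2, -1.2], "twist": [0, 0, 13.3]}, {"linear": [10.5, 17.2, -1.2], "twist": [0, 0, 13.3]}, {"linear": [10.5, 17.2, -1.2], "twist": [0, 0, 13.3]}, {"linear": [10.5, 17.2, -1.2], "twist": [0, 0, 13.3]}, {"linear": [10.5, 17.2, -1.2], "twist": [0, 0, 13.3]}, {"linear": [10.5, 17.2, -1.2], "twist": [0, 0, 13.3]}, {"linear": [10.5, 17.2, -1.2], "twist": [0, 0, 13.3]}, {"linear": [10.5, 17.2, -1.2], "twist": [0, 0, 13.3]}, {"linear": [10.5, 17.2, -1.2], "twist": [0, 0, 13.3]}, {"linear": [10.5, 17.2, -1.2], "twist": [0, 0, 13.3]}], "claw": -0.2}}

```text
t: 1.35
eef_pos: [0.5428, -0.0781, 0.2108]
tool_rot: [[0.069, 0.998, -0.0], [0.998, -0.069, -0.0], [-0.0, -0.0, -1.0]]
ft_force: [0.9, -1.1, 0.0]
opening: 0.398
finger_force: 0.0
```

Emit:
{"fn": "drive_tool", "kwargs": {"targets": [{"linear": [2.35, 3.83, -2.5], "twist": [0, 0, 0]}, {"linear": [2.35, 3.83, -2.5], "twist": [0, 0, 0]}, {"linear": [2.35, 3.83, -2.5], "twist": [0, 0, 0]}, {"linear": [2.35, 3.83, -2.5], "twist": [0, 0, 0]}, {"linear": [2.35, 3.83, -2.5], "twist": [0, 0, 0]}, {"linear": [2.35, 3.83, -3.3], "twist": [0, 0, 0]}, {"linear": [2.35, 3.83, -3.7], "twist": [0, 0, 0]}, {"linear": [2.35, 3.83, -4.0], "twist": [0, 0, 0]}, {"linear": [2.35, 3.83, -4.15], "twist": [0, 0, 0]}, {"linear": [2.35, 3.83, -4.15], "twist": [0, 0, 0]}]}}

```text
t: 2.6
eef_pos: [0.6363, 0.0728, 0.0453]
tool_rot: [[0.07, 0.998, 0.0], [0.998, -0.07, -0.0], [-0.0, 0.0, -1.0]]
ft_force: [0.6, -0.2, -0.1]
opening: 0.401
finger_force: 0.0
```

```bash
python3 - <<'E'
from h import *
a=optics.capture("scene")
cv2.imwrite("pics/s2.png",cv2.resize(a[150:230,300:400],None,fx=7,fy=7,interpolation=cv2.INTER_CUBIC))
E
```

```text
(no output)
```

View pics/s2.png

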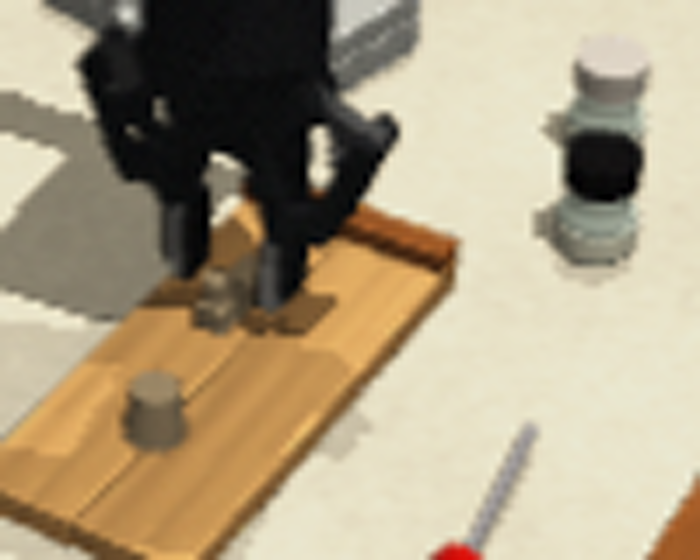

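The jaws straddle the runner and the near fingertip is at crop pixel (275,308). I'll check how high the tips are.

```bash
python3 - <<'E'
from h import *
for z in (.02,.03,.04): print(z,(w2px("scene",[(0.655,.073,z),(0.618,.073,z),(.655,.062,z)])-[300,150])*7)
E
```

```text
0.02 [[271.22735952 314.56783859]
 [190.31957803 289.91546797]
 [260.12363873 330.26820998]]
0.03 [[271.58444647 295.97722029]
 [190.23052661 271.39178441]
 [260.42152771 311.64462419]]
0.04 [[271.94519951 277.18011881]
 [190.14039173 252.66477595]
 [260.72247361 292.81272919]]
```

Emit:
{"fn": "drive_tool", "kwargs": {"targets": [{"linear": [0, 0, -0.18], "twist": [0, 0, 0]}, {"linear": [0, 0, -0.18], "twist": [0, 0, 0]}, {"linear": [0, 0, -0.18], "twist": [0, 0, 0]}, {"linear": [0, 0, -0.18], "twist": [0, 0, 0]}, {"linear": [0, 0, -0.18], "twist": [0, 0, 0]}, {"linear": [0, 0, -0.18], "twist": [0, 0, 0]}, {"linear": [0, 0, -0.18], "twist": [0, 0, 0]}, {"linear": [0, 0, -0.18], "twist": [0, 0, 0]}, {"linear": [0, 0, -0.18], "twist": [0, 0, 0]}, {"linear": [0, 0, -0.18], "twist": [0, 0, 0]}], "claw": -1}}

```text
t: 3.9
eef_pos: [0.6367, 0.0732, 0.0383]
tool_rot: [[0.069, 0.998, 0.001], [0.998, -0.069, 0.0], [0.0, 0.001, -1.0]]
ft_force: [1.9, 0.0, 3.4]
opening: 0.138
finger_force: 60.8
```

Emit:
{"fn": "drive_tool", "kwargs": {"targets": [{"linear": [0, 0, 1.2], "twist": [0, 0, 0]}, {"linear": [0, 0, 2.5], "twist": [0, 0, 0]}, {"linear": [-1.5, -0.3, 2.5], "twist": [0, 0, 0]}, {"linear": [-3, -0.6, 2.5], "twist": [0, 0, 0]}, {"linear": [-4.4, -1, 2.5], "twist": [0, 0, 0]}, {"linear": [-5.27, -1.2, 2.5], "twist": [0, 0, 0]}, {"linear": [-5.27, -1.2, 2.5], "twist": [0, 0, 0]}, {"linear": [-5.27, -1.2, 1.5], "twist": [0, 0, 0]}, {"linear": [-5.27, -1.2, 0.5], "twist": [0, 0, 0]}, {"linear": [-5.27, -1.2, 0.5], "twist": [0, 0, 0]}]}}

```text
t: 5.15
eef_pos: [0.4226, 0.0254, 0.0544]
tool_rot: [[0.069, 0.998, -0.009], [0.998, -0.069, 0.001], [-0.0, -0.009, -1.0]]
ft_force: [0.1, 0.7, 0.2]
opening: 0.137
finger_force: 60.3
```

Emit:
{"fn": "drive_tool", "kwargs": {"targets": [{"linear": [0, 0, 0], "twist": [0, 0, 0]}, {"linear": [0, 0, 0], "twist": [0, 0, 0]}, {"linear": [0, 0, 0], "twist": [0, 0, 0]}, {"linear": [0, 0, 1], "twist": [0, 0, 0]}, {"linear": [0, 0, 2], "twist": [0, 0, 0]}, {"linear": [1.4, -0.2, 2], "twist": [0, 0, 0]}, {"linear": [2.8, -0.4, 2], "twist": [0, 0, 0]}, {"linear": [4.2, -0.6, 2], "twist": [0, 0, 0]}, {"linear": [5.35, -0.75, 2], "twist": [0, 0, 0]}, {"linear": [5.35, -0.75, 2], "twist": [0, 0, 0]}], "claw": -0.1}}

```text
t: 6.4
eef_pos: [0.642, -0.0055, 0.1383]
tool_rot: [[0.07, 0.998, 0.001], [0.998, -0.07, -0.0], [-0.0, 0.001, -1.0]]
ft_force: [-0.2, -0.3, -0.0]
opening: 0.451
finger_force: 0.0
```

Emit:
{"fn": "drive_tool", "kwargs": {"targets": [{"linear": [0, 0, -0.8], "twist": [0, 0, 0]}, {"linear": [0, 0, -1.5], "twist": [0, 0, 0]}, {"linear": [0, 0, -2], "twist": [0, 0, 0]}, {"linear": [0, 0, -2.3], "twist": [0, 0, 0]}, {"linear": [0, 0, -2.45], "twist": [0, 0, 0]}, {"linear": [0, 0, -2.45], "twist": [0, 0, 0]}, {"linear": [0, 0, -2.45], "twist": [0, 0, 0]}, {"linear": [0, 0, -2.45], "twist": [0, 0, 0]}, {"linear": [0, 0, -2.45], "twist": [0, 0, 0]}, {"linear": [0, 0, -2.45], "twist": [0, 0, 0]}]}}

```text
t: 7.65
eef_pos: [0.6396, -0.0049, 0.0401]
tool_rot: [[0.069, 0.998, 0.0], [0.998, -0.069, -0.0], [0.0, 0.0, -1.0]]
ft_force: [-0.6, 0.5, -0.2]
opening: 0.45
finger_force: 0.0
```

Emit:
{"fn": "drive_tool", "kwargs": {"targets": [{"linear": [0, 0, 0], "twist": [0, 0, 0]}, {"linear": [0, 0, 0], "twist": [0, 0, 0]}, {"linear": [0, 0, 0], "twist": [0, 0, 0]}, {"linear": [0, 0, 0], "twist": [0, 0, 0]}, {"linear": [0, 0, 0], "twist": [0, 0, 0]}, {"linear": [0, 0, 0], "twist": [0, 0, 0]}, {"linear": [0, 0, 0], "twist": [0, 0, 0]}, {"linear": [0, 0, 0.5], "twist": [0, 0, 0]}, {"linear": [0, 0, 1], "twist": [0, 0, 0]}, {"linear": [0, 0, 1], "twist": [0, 0, 0]}], "claw": -1}}

```text
t: 8.9
eef_pos: [0.6415, -0.0051, 0.0834]
tool_rot: [[0.069, 0.998, 0.006], [0.998, -0.069, -0.001], [-0.0, 0.006, -1.0]]
ft_force: [-0.8, 0.5, 0.6]
opening: 0.232
finger_force: 58.3
```

```bash
python3 - <<'E'
from h import *
a=optics.capture("scene")
cv2.imwrite("pics/s3.png",cv2.resize(a[130:240,220:370],None,fx=5,fy=5,interpolation=cv2.INTER_CUBIC))
E
```

```text
(no output)
```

View pics/s3.png

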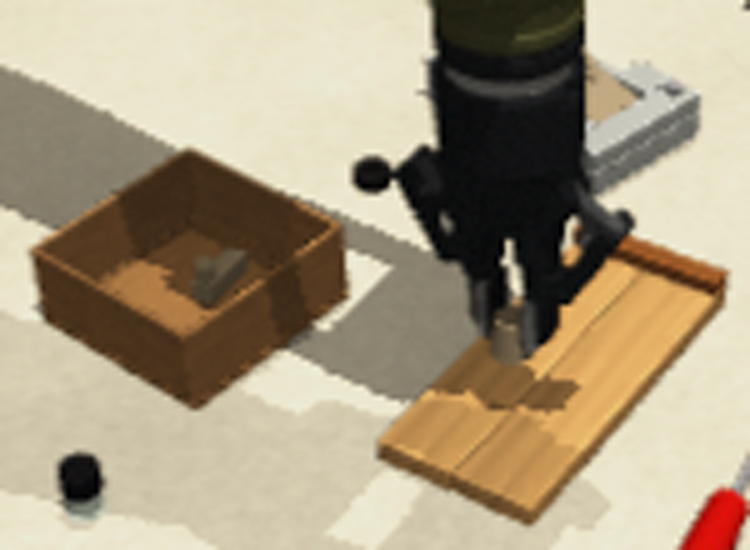

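The runner lies in the carton (crop pixel 215,275) and the plug is in the jaws (505,335). Next I'll drop the plug in the carton.

Emit:
{"fn": "drive_tool", "kwargs": {"targets": [{"linear": [0, 0, 1.3], "twist": [0, 0, 0]}, {"linear": [-1.3, -0.1, 1.3], "twist": [0, 0, 0]}, {"linear": [-2.6, -0.2, 1.3], "twist": [0, 0, 0]}, {"linear": [-3.9, -0.4, 1.3], "twist": [0, 0, 0]}, {"linear": [-5, -0.5, 1.3], "twist": [0, 0, 0]}, {"linear": [-5.5, -0.5, 1.3], "twist": [0, 0, 0]}, {"linear": [-5.5, -0.5, 0.8], "twist": [0, 0, 0]}, {"linear": [-5.5, -0.5, 0], "twist": [0, 0, 0]}, {"linear": [-5.5, -0.5, -0.5], "twist": [0, 0, 0]}, {"linear": [-5.5, -0.5, -0.5], "twist": [0, 0, 0]}]}}

```text
t: 10.2
eef_pos: [0.4174, -0.0245, 0.0578]
tool_rot: [[0.069, 0.998, -0.005], [0.998, -0.069, 0.001], [0.001, -0.005, -1.0]]
ft_force: [0.1, 0.1, 0.3]
opening: 0.235
finger_force: 58.4
```

Emit:
{"fn": "drive_tool", "kwargs": {"targets": [{"linear": [0, 0, 0], "twist": [0, 0, 0]}, {"linear": [0, 0, 0], "twist": [0, 0, 0]}, {"linear": [0, 0, 0], "twist": [0, 0, 0]}, {"linear": [0, 0, 1.2], "twist": [0, 0, 0]}, {"linear": [0, 0, 2.5], "twist": [0, 0, -2]}, {"linear": [0, 0, 3.5], "twist": [0, 0, -4]}, {"linear": [0.5, 1.2, 3.5], "twist": [0, 0, -6]}, {"linear": [1, 2.4, 3.5], "twist": [0, 0, -8]}, {"linear": [1.5, 3.6, 3.5], "twist": [0, 0, -10]}, {"linear": [1.8, 5, 3.5], "twist": [0, 0, -12]}], "claw": -0.1}}

```text
t: 11.45
eef_pos: [0.4916, 0.1717, 0.2008]
tool_rot: [[0.894, 0.448, 0.002], [0.448, -0.894, 0.0], [0.001, 0.001, -1.0]]
ft_force: [0.5, -0.6, 0.1]
opening: 0.452
finger_force: 0.0
```

Emit:
{"fn": "drive_tool", "kwargs": {"targets": [{"linear": [0.5, 1.4, 0], "twist": [0, 0, -2]}, {"linear": [1.05, 2.65, 0], "twist": [0, 0, -4]}, {"linear": [1.05, 2.65, 0], "twist": [0, 0, -6]}, {"linear": [1.05, 2.65, 0], "twist": [0, 0, -8]}, {"linear": [1.05, 2.65, 0], "twist": [0, 0, -9.04]}, {"linear": [1.05, 2.65, 0], "twist": [0, 0, -9.04]}, {"linear": [1.05, 2.65, 0], "twist": [0, 0, -9.04]}, {"linear": [1.05, 2.65, 0], "twist": [0, 0, -9.04]}, {"linear": [1.05, 2.65, 0], "twist": [0, 0, -9.04]}, {"linear": [1.05, 2.65, 0], "twist": [0, 0, -9.04]}], "claw": 1}}

```text
t: 12.7
eef_pos: [0.5327, 0.2761, 0.2001]
tool_rot: [[0.95, -0.313, 0.0], [-0.313, -0.95, 0.0], [0.0, -0.0, -1.0]]
ft_force: [0.6, 0.2, -0.2]
opening: 1.0
finger_force: 0.0
```

```bash
python3 - <<'E'
from h import *
a=optics.capture("top"); s=optics.capture("scene")
x=cv2.resize(a[180:320,180:360],None,fx=4,fy=4,interpolation=cv2.INTER_CUBIC)
cv2.imwrite("pics/t4.png",x); cv2.imwrite("pics/s4full.png",s)
E
```

```text
(no output)
```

View pics/t4.png

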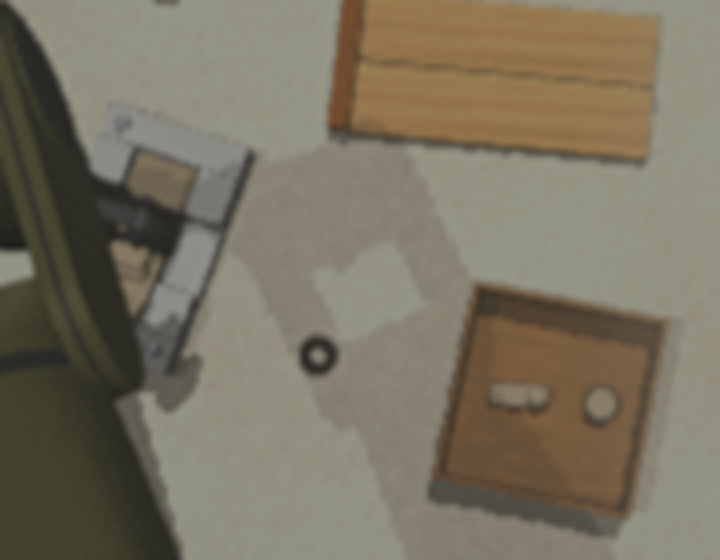

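The top view shows both offcuts in the carton (runner at crop pixel 515,396, plug at 601,405), a clear board and the jaws over the car. I'll cross-check the mould's centre with the scene camera.

```bash
python3 - <<'E'
from h import *
uv=(np.array([(45,150),(345,325),(540,210),(232,55)],float)+.5)/9-.5+[300,125]
m=px2w("scene",uv,.034);print(m,m.mean(0))
for a in (m[1]-m[0],m[2]-m[3]):print(np.hypot(*a[:2]),np.degrees(np.arctan2(a[1],a[0])))
for a in (m[1]-m[2],m[0]-m[3]):print(np.hypot(*a[:2]),np.degrees(np.arctan2(a[1],a[0])))
E
```

```text
[[0.44239957 0.26291735 0.034     ]
 [0.59035443 0.20847662 0.034     ]
 [0.62475618 0.3042195  0.034     ]
 [0.47630295 0.35329857 0.034     ]] [0.53345328 0.28222801 0.034     ]
0.1576528899915012 -20.201343515883746
0.1563557359230161 -18.294033462591948
0.10173583632931368 -109.76406982046983
0.09653084433235463 -110.56183898079914
```

Emit:
{"fn": "drive_tool", "kwargs": {"targets": [{"linear": [0.02, 0.13, -0.6], "twist": [0, 0, -0.2]}, {"linear": [0.02, 0.13, -1.4], "twist": [0, 0, -0.2]}, {"linear": [0.02, 0.13, -2.2], "twist": [0, 0, -0.2]}, {"linear": [0.02, 0.13, -2.7], "twist": [0, 0, -0.2]}, {"linear": [0.02, 0.13, -3.1], "twist": [0, 0, -0.2]}, {"linear": [0.02, 0.13, -3.4], "twist": [0, 0, -0.2]}, {"linear": [0.02, 0.13, -3.7], "twist": [0, 0, -0.2]}, {"linear": [0.02, 0.13, -3.9], "twist": [0, 0, -0.2]}, {"linear": [0.02, 0.13, -4], "twist": [0, 0, -0.2]}, {"linear": [0.02, 0.13, -4], "twist": [0, 0, -0.2]}]}}

```text
t: 14.05
eef_pos: [0.5335, 0.2814, 0.04]
tool_rot: [[0.944, -0.33, -0.0], [-0.33, -0.944, -0.0], [-0.0, 0.0, -1.0]]
ft_force: [-0.6, -0.6, -0.4]
opening: 1.005
finger_force: 0.0
```

```bash
python3 - <<'E'
from h import *
s=optics.capture("scene")
cv2.imwrite("pics/s5.png",cv2.resize(s[105:185,285:385],None,fx=7,fy=7,interpolation=cv2.INTER_CUBIC))
E
```

```text
(no output)
```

View pics/s5.png

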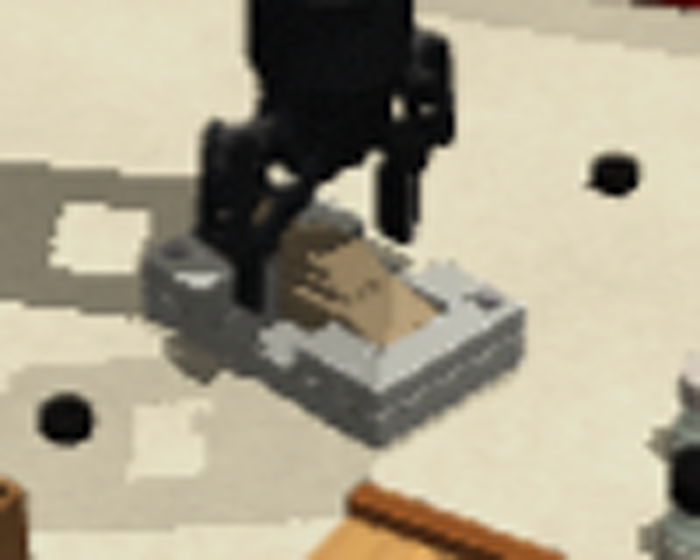

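The near finger stands in the middle of its gap at about (250,290), so I'll close.

Emit:
{"fn": "drive_tool", "kwargs": {"targets": [{"linear": [0, 0, 0], "twist": [0, 0, 0]}, {"linear": [0, 0, 0], "twist": [0, 0, 0]}, {"linear": [0, 0, 0], "twist": [0, 0, 0]}, {"linear": [0, 0, 0], "twist": [0, 0, 0]}, {"linear": [0, 0, 0], "twist": [0, 0, 0]}, {"linear": [0, 0, 0], "twist": [0, 0, 0]}, {"linear": [0, 0, 0], "twist": [0, 0, 0]}, {"linear": [0, 0, 0], "twist": [0, 0, 0]}, {"linear": [0, 0, 0], "twist": [0, 0, 0]}, {"linear": [0, 0, 0], "twist": [0, 0, 0]}], "claw": -1}}

```text
t: 15.35
eef_pos: [0.5341, 0.2816, 0.0408]
tool_rot: [[0.944, -0.33, 0.001], [-0.33, -0.944, 0.001], [0.001, -0.001, -1.0]]
ft_force: [-0.1, -0.2, 4.9]
opening: 0.496
finger_force: 63.7
```

Emit:
{"fn": "drive_tool", "kwargs": {"targets": [{"linear": [0, 0, 0.15], "twist": [0, 0, 0]}, {"linear": [0, 0, 0.3], "twist": [0, 0, 0]}, {"linear": [0, 0, 0.5], "twist": [0, 0, 0]}, {"linear": [0, 0, 0.75], "twist": [0, 0, 0]}, {"linear": [0, 0, 1], "twist": [0, 0, 0]}, {"linear": [0, 0, 1.4], "twist": [0, 0, 0]}, {"linear": [0, 0, 1.8], "twist": [0, 0, 0]}, {"linear": [0, 0, 2.2], "twist": [0, 0, 0]}, {"linear": [0, 0, 2.5], "twist": [0, 0, 0]}, {"linear": [0, 0, 2.5], "twist": [0, 0, 0]}]}}

```text
t: 16.6
eef_pos: [0.5343, 0.2817, 0.1417]
tool_rot: [[0.944, -0.33, 0.003], [-0.33, -0.944, 0.001], [0.002, -0.002, -1.0]]
ft_force: [0.1, -0.3, -1.6]
opening: 0.497
finger_force: 63.1
```

Emit:
{"fn": "drive_tool", "kwargs": {"targets": [{"linear": [0.28, -0.6, 0], "twist": [0, 0, 2]}, {"linear": [0.56, -1.2, 0], "twist": [0, 0, 4]}, {"linear": [0.84, -1.8, 0], "twist": [0, 0, 6]}, {"linear": [1.12, -2.4, 0], "twist": [0, 0, 8]}, {"linear": [1.4, -3, 0], "twist": [0, 0, 10]}, {"linear": [1.68, -3.6, 0], "twist": [0, 0, 12]}, {"linear": [1.96, -4.2, 0], "twist": [0, 0, 14]}, {"linear": [2.24, -4.8, 0], "twist": [0, 0, 16]}, {"linear": [2.52, -5.4, 0], "twist": [0, 0, 18]}, {"linear": [2.8, -5.97, 0], "twist": [0, 0, 20]}]}}

```text
t: 17.85
eef_pos: [0.6452, 0.0417, 0.1389]
tool_rot: [[0.155, 0.988, -0.002], [0.988, -0.155, 0.0], [-0.0, -0.002, -1.0]]
ft_force: [-0.3, 0.1, -1.1]
opening: 0.5
finger_force: 63.0
```

Emit:
{"fn": "drive_tool", "kwargs": {"targets": [{"linear": [0, 0, 0], "twist": [0, 0, 0.7]}, {"linear": [0, 0, -0.3], "twist": [0, 0, 0.7]}, {"linear": [0, 0, -0.6], "twist": [0, 0, 0.7]}, {"linear": [0, 0, -0.9], "twist": [0, 0, 0.7]}, {"linear": [0, 0, -1.2], "twist": [0, 0, 0.7]}, {"linear": [0, 0, -1.4], "twist": [0, 0, 0.7]}, {"linear": [0, 0, -1.6], "twist": [0, 0, 0.7]}, {"linear": [0, 0, -1.8], "twist": [0, 0, 0.7]}, {"linear": [0, 0, -1.9], "twist": [0, 0, 0.7]}, {"linear": [0, 0, -1.9], "twist": [0, 0, 0.7]}]}}

```text
t: 19.1
eef_pos: [0.6453, 0.0425, 0.0637]
tool_rot: [[0.1, 0.995, -0.001], [0.995, -0.1, 0.0], [-0.0, -0.0, -1.0]]
ft_force: [-0.5, 0.6, -0.9]
opening: 0.497
finger_force: 63.0
```

```bash
python3 - <<'E'
from h import *
s=optics.capture("scene")
cv2.imwrite("pics/s6.png",cv2.resize(s[140:240,280:400],None,fx=6,fy=6,interpolation=cv2.INTER_CUBIC))
o=env.get_obs();print(o["eef_pos"],o["tool_rot"][:,0],o["ft_force"])
E
```

```text
[0.64560794 0.04255959 0.06413444] [1.00120512e-01 9.94975318e-01 3.06238209e-06] [ 0.28649463 -0.6231092  -0.96953222]
```

View pics/s6.png

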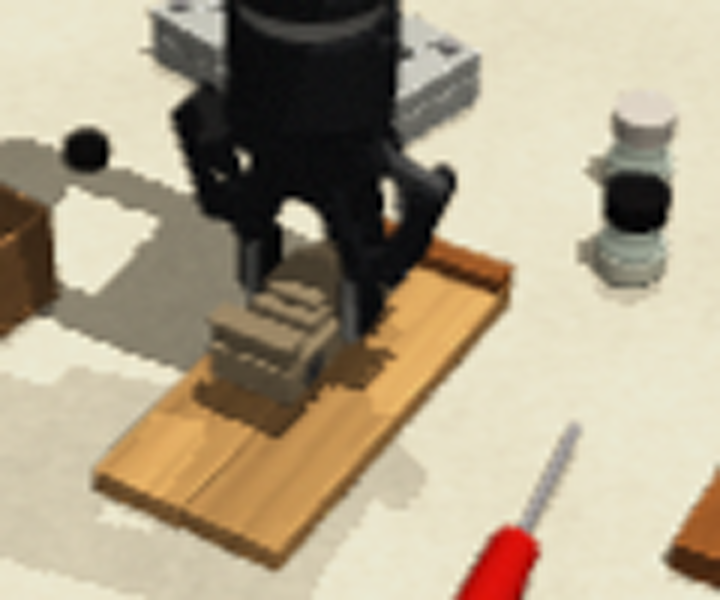

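The car hangs level over the board with its wing at crop pixel (275,335), towards the free end, and its nose towards the strip. I'll lower it gently.

Emit:
{"fn": "drive_tool", "kwargs": {"targets": [{"linear": [0, 0, -0.12], "twist": [0, 0, 0]}, {"linear": [0, 0, -0.25], "twist": [0, 0, 0]}, {"linear": [0, 0, -0.37], "twist": [0, 0, 0]}, {"linear": [0, 0, -0.45], "twist": [0, 0, 0]}, {"linear": [0, 0, -0.5], "twist": [0, 0, 0]}, {"linear": [0, 0, -0.54], "twist": [0, 0, 0]}, {"linear": [0, 0, -0.58], "twist": [0, 0, 0]}, {"linear": [0, 0, -0.6], "twist": [0, 0, 0]}, {"linear": [0, 0, -0.62], "twist": [0, 0, 0]}, {"linear": [0, 0, -0.62], "twist": [0, 0, 0]}]}}

```text
t: 20.4
eef_pos: [0.6455, 0.0426, 0.0392]
tool_rot: [[0.1, 0.995, -0.0], [0.995, -0.1, -0.0], [-0.0, -0.0, -1.0]]
ft_force: [-0.6, -1.0, -1.0]
opening: 0.496
finger_force: 63.0
```

No contact yet (fz is still -1). I'll go down in small steps.

Emit:
{"fn": "drive_tool", "kwargs": {"targets": [{"linear": [0, 0, -0.01], "twist": [0, 0, 0]}, {"linear": [0, 0, -0.02], "twist": [0, 0, 0]}, {"linear": [0, 0, -0.03], "twist": [0, 0, 0]}, {"linear": [0, 0, -0.04], "twist": [0, 0, 0]}, {"linear": [0, 0, -0.05], "twist": [0, 0, 0]}, {"linear": [0, 0, -0.05], "twist": [0, 0, 0]}, {"linear": [0, 0, -0.05], "twist": [0, 0, 0]}, {"linear": [0, 0, -0.05], "twist": [0, 0, 0]}, {"linear": [0, 0, -0.05], "twist": [0, 0, 0]}, {"linear": [0, 0, -0.05], "twist": [0, 0, 0]}]}}

```text
t: 21.65
eef_pos: [0.6455, 0.0426, 0.0378]
tool_rot: [[0.1, 0.995, -0.0], [0.995, -0.1, 0.0], [-0.0, -0.0, -1.0]]
ft_force: [-4.6, -1.2, 5.9]
opening: 0.496
finger_force: 63.7
```

The car is on the board, so I'll release it and go straight up.

Emit:
{"fn": "drive_tool", "kwargs": {"targets": [{"linear": [0, 0, 0], "twist": [0, 0, 0]}, {"linear": [0, 0, 0], "twist": [0, 0, 0]}, {"linear": [0, 0, 0], "twist": [0, 0, 0]}, {"linear": [0, 0, 0], "twist": [0, 0, 0]}, {"linear": [0, 0, 0], "twist": [0, 0, 0]}, {"linear": [0, 0, 0], "twist": [0, 0, 0]}, {"linear": [0, 0, 0.5], "twist": [0, 0, 0]}, {"linear": [0, 0, 1.3], "twist": [0, 0, 0]}, {"linear": [0, 0, 2.5], "twist": [0, 0, 0]}, {"linear": [0, 0, 3.5], "twist": [0, 0, 0]}], "claw": 0.8}}

```text
t: 22.9
eef_pos: [0.6461, 0.0426, 0.1811]
tool_rot: [[0.1, 0.995, 0.003], [0.995, -0.1, -0.0], [0.0, 0.003, -1.0]]
ft_force: [0.3, -0.2, 1.3]
opening: 0.902
finger_force: 0.0
```

Emit:
{"fn": "drive_tool", "kwargs": {"targets": [{"linear": [-1, -1, 1], "twist": [0, 0, 0]}, {"linear": [-1, -2, 1], "twist": [0, 0, 0]}, {"linear": [-1, -3, 1], "twist": [0, 0, 0]}, {"linear": [-1, -4, 1], "twist": [0, 0, 0]}, {"linear": [-1, -5, 1], "twist": [0, 0, 0]}, {"linear": [-1, -6, 1], "twist": [0, 0, 0]}, {"linear": [-1, -6, 1], "twist": [0, 0, 0]}, {"linear": [-1, -6, 1], "twist": [0, 0, 0]}, {"linear": [-1, -6, 1], "twist": [0, 0, 0]}, {"linear": [-1, -6, 1], "twist": [0, 0, 0]}]}}

```text
t: 24.15
eef_pos: [0.6056, -0.1964, 0.2174]
tool_rot: [[0.099, 0.995, 0.0], [0.995, -0.099, 0.0], [0.0, 0.0, -1.0]]
ft_force: [0.3, -0.0, 0.1]
opening: 0.896
finger_force: 0.0
```

```bash
python3 - <<'E'
from h import *
s=optics.capture("top")
cv2.imwrite("pics/t7.png",cv2.resize(s[170:320,180:360],None,fx=4,fy=4,interpolation=cv2.INTER_CUBIC))
E
```

```text
(no output)
```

View pics/t7.png

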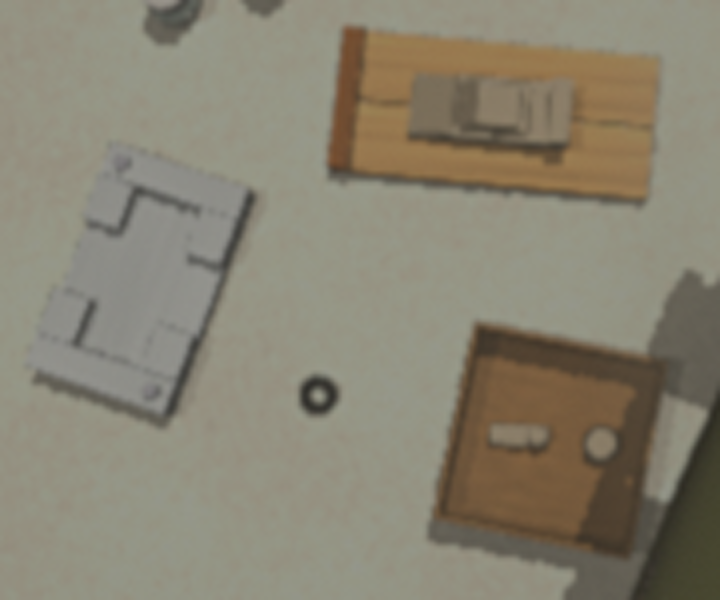

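The car sits in the middle of the board (crop pixels 410–575, 75–148), squarely along it with its nose to the strip. The mould hasn't moved and both offcuts are in the carton, so I'll hand in.

```bash
python3 -c "
from station import env
print(env.job_done())"
```

```text
the job is handed in; nothing more can be done
None
```

The job is handed in at about 24 s of the 70 s allowed: both offcuts are in the carton, and the car body is released, upright and centred on the board with its nose to the stop strip; no verdict came back.

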